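# Balance the washed muddler on the drip stand

### The arm

A 6-joint arm with a two-finger parallel gripper is mounted at the origin on a cart in front of the work surface, level with it; the furniture and walls round the work are solid. World frame = base frame: x ahead of the robot, y to its left, z up, the work surface at z = 0. Lengths are in m, angles in rad, forces in N, time in s.
With the tool pointing down it reaches from about 0.325 to 0.775 m from the base axis. Payload 5.5 kg.
Tool frame: the origin (TCP) lies between the finger pads; the fingertips stand 8 mm ahead of it and the grasp point (between the pads) lies 11 mm behind it (tcp_to_tips is the distance from the TCP to the fingertips, in m); z points along the fingers, y is the line along which they close (so a half turn about z gives the same grasp; the last joint's range is limited). The gripper opens to 88 mm and grips with 3 to 60 N. Pads are 20 mm wide; open, the fingers measure 115 mm over their backs; the gripper's body (75 mm by 178 mm) begins 61 mm behind the grasp point.
Start: joints at [-1.369, 0.091, 1.231, -0, 1.82, -0.057], TCP at [0.154, -0.58, 0.231] pointing down, gripper open.
Joint ranges: [-2.87, 2.87], [-0.86, 2.18], [0.17, 2.46], [-1.51, 4.65], [0.06, 2.69], [-2.65, 2.65]. Speed limits (rad/s): [2.57, 2.57, 3.01, 3.14, 3.14, 3.14].

### API

Orientations are given as a unit quaternion [w, x, y, z].
In Python, from bench import * gives the robot as it stands. Calls block until the motion is done:
- move_to(position, orientation): joint-space move of the TCP to a pose.
- move_l(position, speed=0.15, orientation=None): straight line of the TCP; orientation=None keeps the orientation; speed is the mean speed in m/s.
- movej(angles): joint-space move.
- gripper_open() and close(): open the fingers fully, or close them until they stop; the grip force is fixed at half the most.
- hold(seconds).
- inverse_kinematics(position, orientation): joint angles nearest the present ones, or None.
- state(): the state.
- get_image(name): name is "scene" or "top" or "wrist"; returns a dict with "frame" (480x640x3 uint8, blue, green, red), "depth" (480x640 float32, m along the optical axis (not along the pixel's ray), 0 where there is no reading), "camera_matrix" (3x3 intrinsics, pixels), "view" (4x4, takes a point from world to camera coordinates). Camera axes: x right, y up, looking along -z (the intrinsics and any distortion apply to the point x, -y, -z); pixel columns grow to the right and rows downward; lengths in m; the calibration is good to about 2 mm. A picture is of the moment at which its call begins.
A pose or a line that the arm cannot do raises IKError and nothing moves.
- job_done(): hands the job in; it is judged then, once.
The state is a dict: "time": time; "joint_pos": joint angles; "dq": joint speeds; "joint_torque": joint torques, N m; "ee_pos": TCP position; "ee_rot": TCP orientation; "ft_force": force on the tool from outside, world axes, zero at the start; "moment": the same for the moment, N m; "finger_gap": finger opening in m; "finger_force": force on a finger pad.
Only numpy, scipy, OpenCV 4.12 (cv2) and the standard library are available. Lean on these libraries where they do the work, as an engineer would, in place of code of your own. Each camera call takes 0.05 s, during which the arm holds its last target. There are 200 camera calls.

### The job

Clear the steel jigger off the drip stand and stand it upright on the slate coaster, then put the washed muddler up to dry: lay it squarely across the stand's ridge so that it balances there level, with both ends clear of everything. Its balance point is not at its middle and has to be found. Leave the glasses, the dropper bottle and the stopper where they are.

Things in the scene. Friction and masses are not known exactly. Their poses are not given: they have to be found in the camera images.
- muddler_mid (a point): Centre (half-way along and up) of the muddler, a loose straight square bar 200 long, 30 wide, 30 high, lying flat; x axis along it towards the toothed steel head (last 38 mm), -x towards the round-nosed dark wooden butt; z up. 0.17 to 0.27 kg. A hidden core makes it head-heavy: its balance point lies 7 to 33 mm from the middle towards the steel head and differs every time.
- ridge_top (a point): Centre of the flat top of the drip stand's ridge, 36 above the worktop: upright, 13 thick (x) with rounded edges, 84 long (y). The muddler goes along x, either way round, lower face on the ridge, its middle near the middle of the ridge's length; it stays level only if its balance point is over its 9 mm wide flat, and otherwise one end tips down.
- muddler: The muddler as a body; origin at the centre of its underside, axes as for muddler_mid.
- stand: The drip stand: a fixed flat steel drip plate with drain slots, 170 (x) by 120 (y), 6 thick, with the upright ridge across its middle. Origin at the centre of its underside on the worktop, z up, x across the ridge; axes as for ridge_top.
- jigger_mid (a point): Centre (half-way up, 44 above its base) of the jigger: a loose steel double cone, 88 high, mouth at the top 44 across, waist narrow at 37 above its base, foot 36 across, 0.07 kg. It stands on the drip plate beside the ridge, in the muddler's way. Pinch it by the upper cup, about 65 to 75 above its base. z is up.
- jigger: The jigger as a body; origin at the centre of its base.
- coaster_top (a point): Centre of the upper face of the loose square slate coaster, 92 by 92, 8 thick, lying on the worktop on one side of the stand (the muddler lies on the other).
- tall_flute_mid (a point): Bystander: half-way up a ribbed champagne flute, 58 across, 256 high, behind the stand at one side.
- tumbler_mid (a point): Bystander: half-way up a stemless tumbler, 84 across, 106 high, behind the stand at the other side.
- dropper_bottle_mid (a point): Bystander: half-way up a small dropper bottle, 48 across, 142 high, in front of the stand at one side.
- stopper_mid (a point): Bystander: half-way up a steel bottle stopper standing upright, 37 across, 73 high, in front of the stand at the other side.

How it is judged:
On the way, in this order (a step that is already met when the one before it is completed fails the run):
1. the jigger stands upright on the coaster, let go (horizontal distance between jigger_mid and coaster_top below 0.027 m and angle between jigger_mid's own z axis and vertical below 0.1 rad and z of jigger_mid in the frame of coaster_top between 0.038 and 0.05 m and contact force between jigger and the fingers below 0.1 N and linear speed of jigger below 0.02 m/s), for 0.2 s.
2. the muddler balances level across the ridge, let go (z of muddler_mid in the frame of ridge_top between 0.011 and 0.02 m and y of muddler_mid in the frame of ridge_top between -0.025 and 0.025 m and x of muddler_mid in the frame of ridge_top between -0.045 and 0.045 m and angle between muddler_mid's own z axis and vertical below 0.08 rad and angle between the x axis of muddler_mid and the x axis of ridge_top, either way round below 0.2 rad and contact force between muddler and stand above 0.5 N and contact force between muddler and the fingers below 0.1 N and linear speed of muddler below 0.03 m/s and angular speed of muddler below 0.3 rad/s), for 0.5 s.
At the end, for the whole second after the job is handed in: The jigger stands upright (within 0.1 rad) on the coaster, its centre within 27 mm of the coaster's. The muddler rests at rest across the ridge, level within 0.08 rad, square to it within 0.2 rad, its middle within 25 mm of the ridge's middle along the ridge; nothing holds either of them (all of step 1 and all of step 2); the robot touches nothing.
It fails at once if a bystander (flute, tumbler, dropper bottle, stopper) shifted over 30 mm or tipped over 0.35 rad (distance of any of tall_flute_mid, tumbler_mid, dropper_bottle_mid, stopper_mid from where it was at the start of the episode above 0.03 m or angle between any of tall_flute_mid, tumbler_mid, dropper_bottle_mid, stopper_mid's own z axis and vertical above 0.35 rad).
It also fails if it takes over 72 s, if anything falls off the work surface, if the arm or the gripper's body presses on something with over 40 N, if the wrist force passes 120 N, or if a joint passes its speed limit or range.

## Working session

There is one attempt and no reset: what is moved stays moved. The work goes in short steps, each a Python script; the robot and the scene stay as the last script left them, time stands still between calls to the robot, and variables do not carry over. Pictures are saved under pics/ and viewed, at most 10 in all, crops included, and the job is handed in when it is done.

```bash
mkdir -p pics; ls; python3 - <<'E'
from bench import *
import cv2,numpy as np
for n in ("scene","top"):
    im=get_image(n); cv2.imwrite(f"pics/{n}0.png",im["frame"]); np.savez(f"pics/{n}0.npz",**im)
    print(n,im["camera_matrix"].tolist(),np.round(im["view"],4).tolist(),(im["depth"]>0).mean())
print(state())
E
```

```text
pics
scene [[467.2029959013425, 0.0, 316.74995155171973], [0.0, 467.2029959013425, 237.39626747964863], [0.0, 0.0, 1.0]] [[-0.5612, -0.8276, 0.0101, 0.2683], [0.5201, -0.3431, 0.7821, -0.3599], [-0.6438, 0.4442, 0.623, -0.8188], [0.0, 0.0, 0.0, 1.0]] 0.9959212239583334
top [[475.1565764175069, 0.0, 312.84216631781214], [0.0, 475.1565764175069, 229.18405544287123], [0.0, 0.0, 1.0]] [[0.0101, -0.9999, -0.0083, 0.0043], [0.9944, 0.0092, 0.1053, -0.4853], [-0.1052, -0.0093, 0.9944, -1.0498], [0.0, 0.0, 0.0, 1.0]] 0.9959309895833334
{'time': 0.1, 'joint_pos': array([-1.36867447e+00,  9.17976492e-02,  1.23174954e+00, -2.88170835e-05,
        1.81980150e+00, -5.67133079e-02]), 'dq': array([ 0.00011834, -0.00099855, -0.00255134,  0.00016087, -0.00159494,
       -0.00046336]), 'joint_torque': array([ 2.55007006e-03, -4.47856843e+01, -4.07571530e+01,  7.01058400e-02,
        2.84368114e-02, -9.66483162e-05]), 'ee_pos': array([ 0.15350409, -0.57977395,  0.2296205 ]), 'ee_rot': array([-8.74686103e-04,  9.91637301e-01,  1.29053057e-01, -7.77099668e-05]), 'ft_force': array([-0.56786737,  0.70636863,  0.18150347]), 'moment': array([-0.03254271, -0.02546599,  0.05156036]), 'finger_force': 0.0, 'finger_gap': 0.087505608151143}
```

View pics/top0.png

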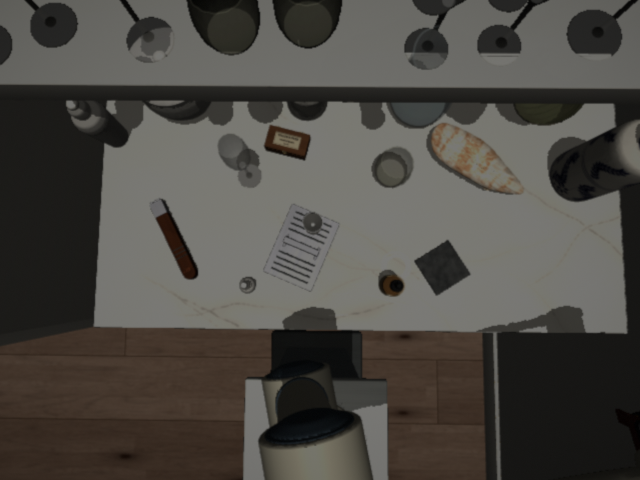

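View pics/scene0.png

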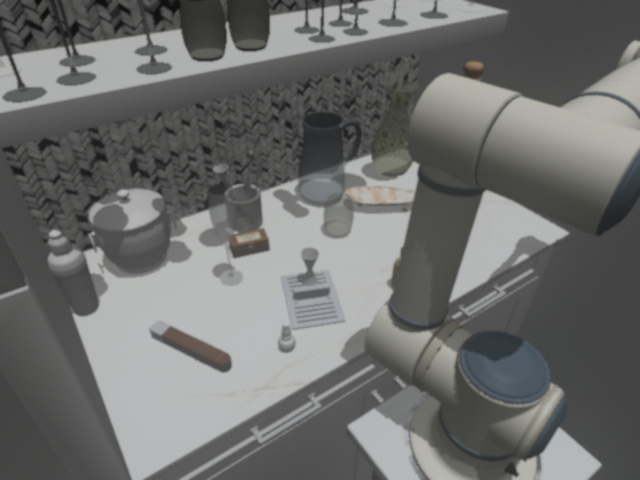

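The top view shows the muddler from its head at (157,207) to its butt at (190,275). The stand is at (302,247) with the jigger at (312,222), and the coaster is at (442,267). The flute is at (240,160), tumbler (390,168), dropper (392,285) and stopper (247,285). The shelf hangs over the rear.

```bash
cat > h.py <<'E'
import numpy as np, cv2
def cloud(im):
    K=im["camera_matrix"];V=im["view"];d=im["depth"]
    v,u=np.mgrid[0:480,0:640]
    c=np.stack([(u-K[0,2])/K[0,0]*d,-(v-K[1,2])/K[1,1]*d,-d],-1)
    return (c-V[:3,3])@V[:3,:3]
def ray(im,uv,z):
    K=im["camera_matrix"];V=im["view"];uv=np.atleast_2d(np.float64(uv))
    c=np.c_[(uv[:,0]-K[0,2])/K[0,0],-(uv[:,1]-K[1,2])/K[1,1],-np.ones(len(uv))]
    w=c@V[:3,:3];o=-V[:3,:3].T@V[:3,3]
    return o+w*((z-o[2])/w[:,2])[:,None]
def rect(pts):
    (c,s,a)=cv2.minAreaRect(np.float32(pts[:,:2])); b=cv2.boxPoints((c,s,a))
    e=[b[1]-b[0],b[2]-b[1]]; L=max(e,key=np.linalg.norm)
    return np.round(c,4),np.round(sorted(s),4),round(float(np.arctan2(L[1],L[0])),4)
E
python3 - <<'E'
from h import *
im=dict(np.load("pics/top0.npz")); P=cloud(im); f=im["frame"]; hsv=cv2.cvtColor(f,cv2.COLOR_BGR2HSV)
Z=P[...,2]
def box(u0,v0,u1,v1,m):
    k=np.zeros(Z.shape,bool);k[v0:v1,u0:u1]=True; k&=m
    n,l,s,_=cv2.connectedComponentsWithStats(k.astype(np.uint8)); i=1+np.argmax(s[1:,4]); return l==i
print("table z",np.median(Z[300:320,150:400]))
m=box(140,190,210,290,Z>0.015);print("mud",rect(P[m]),np.median(Z[m]),m.sum())
head=m&(hsv[...,1]<80); print("head mean",P[head].mean(0),"all",P[m].mean(0))
m=box(250,195,350,300,f.min(2)>0) 
k=box(258,200,345,296,(Z>0.003)&(Z<0.012)); print("stand",rect(P[k]),np.median(Z[k]),k.sum())
k=box(258,225,345,275,(Z>0.025)&(Z<0.045)); print("ridge",rect(P[k]),np.median(Z[k]),k.sum())
k=box(290,195,340,240,Z>0.05); print("jig",rect(P[k]),Z[k].max(),P[k].mean(0), rect(P[k&(Z>.085)]) )
k=box(405,230,480,300,hsv[...,2]<85);c=np.argwhere(k)[:,::-1];print("coaster",rect(ray(im,c,0.008)),np.median(Z[k]))
for n,b in dict(flute=(210,125,270,190),tum=(365,140,420,195),drop=(375,268,410,302),stop=(232,270,262,298)).items():
    k=box(*b,Z>0.02); print(n,np.round(P[k].mean(0),3),Z[k].max(),rect(P[k]))
cv2.imwrite("pics/crop.png",cv2.resize(f[120:310,140:480],None,fx=2.35,fy=2.35,interpolation=cv2.INTER_CUBIC))
E
```

```text
table z 0.001449605873263649
mud (array([0.4068, 0.2158]), array([0.1312, 0.4191]), 1.1087) 0.030910421251177513 1255
head mean [0.50272045 0.35125315 0.03009677] all [0.45915905 0.32252    0.03529704]
stand (array([0.4452, 0.0355]), array([0.1459, 0.1827]), -0.3216) 0.007347296552619339 3294
ridge (array([0.4456, 0.0364]), array([0.0131, 0.0839]), 1.1714) 0.03699679249135141 222
jig (array([0.4432, 0.0101]), array([0.0426, 0.1423]), 0.0045) 1.0950155355150526 [0.49367239 0.01029138 0.08961628] (array([0.4432, 0.0101]), array([0.0426, 0.1423]), 0.0045)
coaster (array([ 0.4027, -0.2852]), array([0.0932, 0.0943]), 0.5624) 0.009592214385419968
flute [0.611 0.159 0.213] 1.0950155355150526 (array([0.5099, 0.0791]), array([0.0541, 0.3153]), 0.6724)
tum [ 0.619 -0.167  0.072] 1.0950155355150526 (array([ 0.5253, -0.0828]), array([0.081 , 0.3378]), -0.7258)
drop [ 0.362 -0.157  0.095] 1.0950155355150526 (array([ 0.3565, -0.0944]), array([0.0453, 0.184 ]), -1.4995)
stop [0.358 0.154 0.042] 0.07796423139985942 (array([0.3582, 0.1565]), array([0.0313, 0.034 ]), -1.5603)
```

View pics/crop.png

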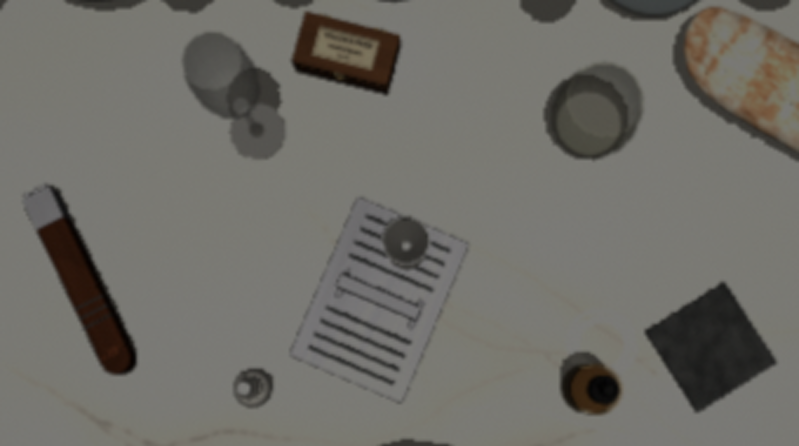

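The crop agrees with the numbers: the ridge is between crop pixels (345,285) and (420,315), and the jigger's mouth is at (405,240). The outliers come from depth dropouts. I'll filter those and start moving, with a wrist look above the stand on the way.

```bash
cat >> h.py <<'E'
def quat(phi,near=None):
    "tool down, fingers closing along world yaw phi (or phi+pi)"
    a=phi+np.pi/2; return [0,np.cos(a/2),np.sin(a/2),0]
def comp(P,m,b):
    u0,v0,u1,v1=b;k=np.zeros(m.shape,bool);k[v0:v1,u0:u1]=True;k&=m&(P[...,2]<.6)
    n,l,s,_=cv2.connectedComponentsWithStats(k.astype(np.uint8)); return l==1+np.argmax(s[1:,4])
E
python3 - <<'E'
from h import *; from bench import *
im=dict(np.load("pics/top0.npz")); P=cloud(im); Z=P[...,2]; hsv=cv2.cvtColor(im["frame"],cv2.COLOR_BGR2HSV)
k=comp(P,(Z>.02)&(Z<.04),(140,190,210,290)); print("mud",rect(P[k]),P[k].mean(0))
k=comp(P,Z>.05,(290,195,340,240)); print("jig",rect(P[k]),Z[k].max(),rect(P[k&(Z>.085)]))
for n,b in dict(flute=(210,125,270,190),tum=(365,140,420,195),drop=(375,268,410,302)).items():
    k=comp(P,Z>.05,b); print(n,rect(P[k]),Z[k].max())
s=P[70:90,200:450].reshape(-1,3); s=s[(s[:,2]<.95)]; print("shelf front",s[s[:,2]>.3].min(0))
for p,phi in [((.5,.01,.25),-.4),((.403,-.285,.25),.3),((.46,.32,.2),2.0),((.4456,.0364,.2),1.17)]:
    for o in (0,np.pi):
        q=inverse_kinematics(p,quat(phi+o)); print(p,o,None if q is None else np.round(q,2))
E
```

```text
mud (array([0.4611, 0.3264]), array([0.0313, 0.2005]), 0.4788) [0.45957448 0.32458498 0.03069676]
jig (array([0.4933, 0.0103]), array([0.0422, 0.0425]), 0.7858) 0.09955592813260788 (array([0.4933, 0.0103]), array([0.0422, 0.0425]), 0.7858)
flute (array([0.6111, 0.16  ]), array([0.0531, 0.0554]), 1.0521) 0.2585207637794635
tum (array([ 0.6195, -0.1682]), array([0.079, 0.082]), -0.9356) 0.1107917290388993
drop (array([ 0.3608, -0.1629]), array([0.045 , 0.0465]), 1.5674) 0.14577675747007007
shelf front [ 0.62120349 -0.17263453  0.48623904]
(0.5, 0.01, 0.25) 0 [-0.05 -0.17  1.45 -0.    1.86  0.35]
(0.5, 0.01, 0.25) 3.141592653589793 None
(0.403, -0.285, 0.25) 0 [-0.68 -0.19  1.47 -0.    1.86 -0.98]
(0.403, -0.285, 0.25) 3.141592653589793 [-0.68 -0.19  1.47 -0.    1.86  2.16]
(0.46, 0.32, 0.2) 0 [ 0.55 -0.02  1.4  -0.    1.76 -1.45]
(0.46, 0.32, 0.2) 3.141592653589793 [ 0.55 -0.02  1.4  -0.    1.76  1.69]
(0.4456, 0.0364, 0.2) 0 [ 0.01 -0.33  1.67 -0.    1.8  -1.16]
(0.4456, 0.0364, 0.2) 3.141592653589793 [ 0.01 -0.33  1.67 -0.    1.8   1.98]
```

```bash
python3 - <<'E'
from h import *; from bench import *
J=(.4933,.0103); C=(.4027,-.2852); q=quat(-.4); qc=quat(.3)
move_to([*C,.27],qc)
move_to([*J,.25],q)
im=get_image("wrist"); cv2.imwrite("pics/w1.png",im["frame"]); np.savez("pics/w1.npz",**im)
move_l([*J,.066],.15); close(); s=state(); print(s["finger_gap"],s["finger_force"],s["time"])
move_l([*J,.25],.15); print(state()["finger_gap"])
move_to([*C,.25],qc)
im=get_image("wrist"); cv2.imwrite("pics/w2.png",im["frame"])
move_l([*C,.069+.006],.15); move_l([*C,.069],.03); s=state(); print(s["ft_force"],s["ee_pos"])
gripper_open(); hold(.2); move_l([*C,.25],.15)
im=get_image("wrist"); cv2.imwrite("pics/w3.png",im["frame"]); np.savez("pics/w3.npz",**im)
print(state()["time"])
cv2.imwrite("pics/w13.png",cv2.resize(np.hstack([cv2.imread("pics/w1.png"),im["frame"]]),(800,300)))
E
```

```text
0.040274667335263005 29.999941773712635 5.0083
0.04020972015643126
[-0.12128713 -0.84552023  0.51850646] [ 0.40261092 -0.2851536   0.06884896]
11.8
```

View pics/w13.png

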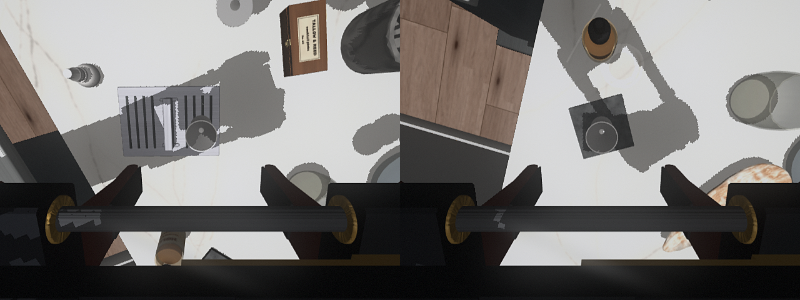

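The right panel shows the jigger upright on the coaster at (602,132). The left panel shows the ridge at (168,122). Next I'll refine the ridge position from the wrist depth, take force and moment baselines, grasp the muddler, lift it, and find the balance point from the moment difference.

```bash
cat >> h.py <<'E'
def ft(n=25):
    from bench import state,hold
    hold(.3); A=[]
    for _ in range(n): s=state(); A.append(np.r_[s["ft_force"],s["moment"]]); hold(.04)
    A=np.array(A); return A.mean(0),A.std(0)/n**.5
E
python3 - <<'E'
from h import *; from bench import *
im=dict(np.load("pics/w1.npz")); P=cloud(im); Z=P[...,2]
# top face of ridge only: left panel region, excluding jigger
k=comp(P,(Z>.032)&(Z<.041),(240,140,310,260)); print("ridge wrist",rect(P[k]),np.median(Z[k]),P[k].mean(0)[:2])
im=dict(np.load("pics/w3.npz")); P=cloud(im); Z=P[...,2]; k=comp(P,Z>.085,(270,170,370,260)); print("jig now",rect(P[k]),Z[k].max())
M=np.array([.4611,.3264]); yaw=.479; g=M+.020*np.array([np.cos(yaw),np.sin(yaw)])
q=quat(yaw+np.pi/2); R=(.4456,.0364); qr=quat(1.171)
move_to([*R,.15],qr); b1=ft(); 
move_to([.42,.25,.15],qr)
move_to([*g,.15],q); b2=ft()
im=get_image("wrist"); cv2.imwrite("pics/w4.png",im["frame"]); np.savez("pics/w4.npz",**im)
P=cloud(im);Z=P[...,2];k=comp(P,(Z>.02)&(Z<.04),(0,0,640,330)); print("mud wrist",rect(P[k]),k.sum())
np.savez("base.npz",b1=b1[0],b2=b2[0]); print(np.round(b1,4),np.round(b2,4),state()["time"])
E
```

```text
ridge wrist (array([0.4477, 0.0365]), array([0.0132, 0.0836]), 1.179) 0.03569466993239698 [0.44848077 0.03784449]
jig now (array([ 0.4042, -0.2644]), array([0.0432, 0.0831]), 1.542) 0.40291769307037223
mud wrist (array([0.4622, 0.3274]), array([0.0302, 0.1998]), 0.4859) 10472
[[ 0.1522  0.0873  0.0567  0.028  -0.1282  0.0037]
 [ 0.0837  0.0641  0.0928  0.0054  0.0053  0.0057]] [[-0.1928 -0.0335  0.0398  0.0752 -0.1319  0.0072]
 [ 0.0942  0.095   0.1243  0.0039  0.007   0.0054]] 17.4667
```

View pics/w4.png

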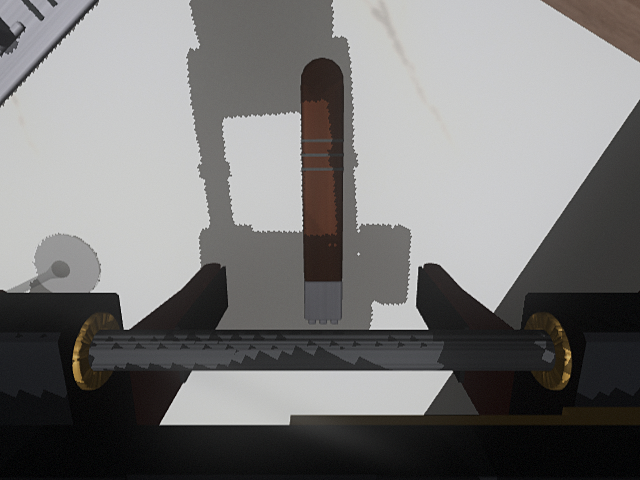

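The wrist view shows the muddler centred between the fingers, butt at (322,60) and head at (322,320). A single moment reading is noisy, so I'll average more samples, grasp, and weigh.

```bash
sed -i 's/hold(.04)/hold(.01)/' h.py; python3 - <<'E'
from h import *; from bench import *
M=np.array([.4617,.3269]); yaw=.483; d=np.array([np.cos(yaw),np.sin(yaw)]); g=M+.020*d; q=quat(yaw+np.pi/2)
move_to([*g,.15],q); b=ft(200); print("b",np.round(b,4))
move_l([*g,.013],.15); close(); print(state()["finger_gap"],state()["ee_pos"])
move_l([*g,.15],.1); a=ft(200); print("a",np.round(a,4))
D=a[0]-b[0]; print("D",np.round(D,4)); Fz=D[2]
r=np.array([-D[4]/Fz,D[3]/Fz]); print("mass",-Fz/9.81,"com rel grip along",r@d*1e3,"across",r@[-d[1],d[0]]*1e3,"t",state()["time"])
E
```

```text
b [[-4.940e-02  2.880e-02 -9.210e-02  8.420e-02 -1.234e-01 -1.000e-04]
 [ 3.540e-02  3.790e-02  3.270e-02  2.200e-03  2.200e-03  2.200e-03]]
0.02944604463314936 [0.47937056 0.33621375 0.01296951]
a [[ 1.6100e-02 -3.9900e-02 -2.3184e+00  7.1000e-02 -1.0990e-01  1.0000e-04]
 [ 3.4700e-02  3.2500e-02  3.6600e-02  2.2000e-03  2.0000e-03  2.1000e-03]]
D [ 6.5500e-02 -6.8700e-02 -2.2263e+00 -1.3200e-02  1.3500e-02  2.0000e-04]
mass 0.22694198586016068 com rel grip along 8.113223933262608 across 2.4230898702298838 t 25.1583
```

The muddler weighs 0.227 kg and its balance point is 8.1 mm headward of the grip, so about 28 mm from the middle. That's inside the 7 to 33 mm range. Now I'll place it with that point over the ridge.

```bash
python3 - <<'E'
from h import *; from bench import *
R=np.array([.4467,.0365]); yaw=1.175-np.pi/2; d=np.array([np.cos(yaw),np.sin(yaw)]); g=R-.0081*d; q=quat(1.175)
print(inverse_kinematics([*g,.15],q))
move_to([.42,.25,.15],q); move_to([*g,.15],q)
move_l([*g,.056],.12); f0=ft(20)[0]; move_l([*g,.0492],.02); f1=ft(20)[0]; print(np.round(f1-f0,3),state()["ee_pos"])
gripper_open(); hold(.3)
im=get_image("scene"); cv2.imwrite("pics/s5.png",cv2.resize(im["frame"][220:360,220:420],(800,560)));
im=get_image("wrist"); P=cloud(im);Z=P[...,2]; print(state()["time"]); np.savez("pics/w5.npz",**im); cv2.imwrite("pics/w5.png",im["frame"])
k=comp(P,(Z>.045)&(Z<.09),(200,0,440,330)); X=P[k]; s=(X[:,:2]-R)@d
print(rect(X),"z slope",np.polyfit(s,X[:,2],1))
E
```

```text
[ 1.27947942e-02 -3.47578334e-01  1.77512281e+00 -4.44089210e-16
  1.71404818e+00 -1.16220521e+00]
[-0.069 -0.137 -0.201  0.011 -0.007  0.007] [0.43924399 0.03961813 0.04920091]
30.5667
(array([0.3934, 0.0592]), array([0.0306, 0.1201]), -0.3947) z slope [0.00193917 0.06584513]
```

View pics/s5.png

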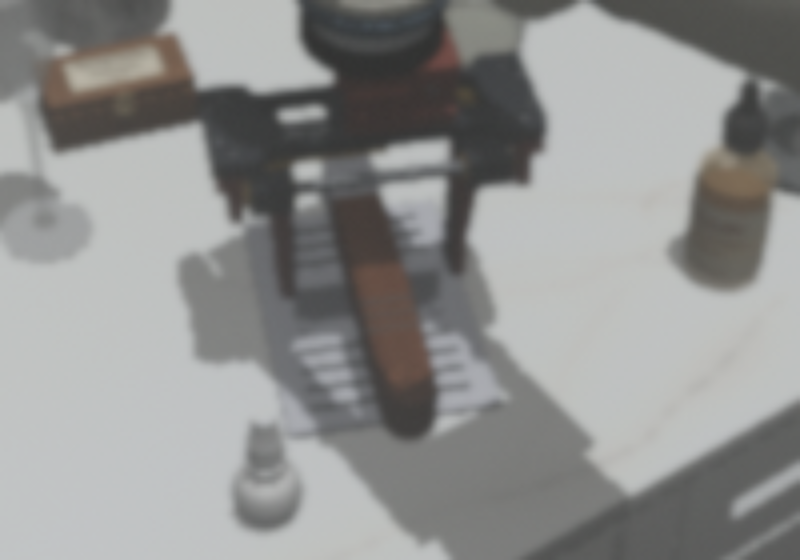

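The scene crop shows the muddler lying level across the ridge (butt at (405,420)) with the fingers open and clear. The fitted slope is 0.002. I'll back off and check again.

```bash
python3 - <<'E'
from h import *; from bench import *
p=state()["ee_pos"]; move_l([p[0],p[1],.30],.1)
def chk():
    im=get_image("wrist"); P=cloud(im);Z=P[...,2]
    k=comp(P,(Z>.045)&(Z<.09),(100,0,540,330)); X=P[k]
    d=np.array([np.cos(-.396),np.sin(-.396)]); print("mud",rect(X),np.polyfit((X[:,:2]-[.4467,.0365])@d,X[:,2],1))
chk(); hold(1); chk()
im=get_image("top"); P=cloud(im);Z=P[...,2]
for n,b in dict(flute=(210,125,270,190),tum=(365,140,420,195),drop=(375,268,410,302),stop=(232,270,262,298),jig=(420,230,470,290)).items():
    k=comp(P,Z>.05,b); print(n,rect(P[k]),Z[k].max())
print(state()["time"])
E
```

```text
mud (array([0.4211, 0.048 ]), array([0.03  , 0.1991]), -0.3944) [0.00135417 0.06583977]
mud (array([0.4212, 0.0478]), array([0.03  , 0.1988]), -0.3969) [0.00073653 0.06581909]
flute (array([0.6124, 0.1594]), array([0.0525, 0.0537]), 1.2894) 0.2605564521911806
tum (array([ 0.6195, -0.1686]), array([0.0787, 0.0815]), -0.9053) 0.11191395511787991
drop (array([ 0.361 , -0.1626]), array([0.0459, 0.0463]), -0.4709) 0.14647786016158468
stop (array([0.3582, 0.1566]), array([0.0172, 0.0184]), -0.7744) 0.07854263519620852
jig (array([ 0.4014, -0.2846]), array([0.0421, 0.0425]), 0.7171) 0.10123129095145328
34.375
```

```bash
python3 -c "
from bench import *
print(job_done())"
```

```text
the job is handed in; nothing more can be done
None
```

The job is handed in: the jigger stands upright on the coaster, the muddler balances level across the ridge with its balance point found about 28 mm from the middle, and the bystanders have not moved; the simulator gave no verdict back.

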